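Sort the O-ring carriers and press the wide one home against the valve plunger

ROBOT

A 6-joint arm with a two-finger parallel gripper is mounted at the origin on the work surface. World frame = base frame: x ahead of the robot, y to its left, z up, the work surface at z = 0. Lengths are in m, angles in degrees, forces in N, time in s.
With the tool pointing down it reaches from about 0.375 to 0.9 m from the base axis. Payload 3.1 kg.
Tool frame: the origin (TCP) lies midway between the tips of the shut fingers; the grasp point (between the pads) lies 19 mm behind it; z points along the fingers, y is the line along which they close (so a half turn about z gives the same grasp; the last joint's range is limited). The gripper opens to 87 mm and grips with 3 to 60 N. Pads are 19 mm wide; open, the fingers measure 117 mm over their backs; the gripper's body (75 mm by 190 mm) begins 51 mm behind the grasp point.
Start: joints at [62.997, 30.224, 82.088, -0, 67.689, -10.227], TCP at [0.18, 0.598, 0.223] pointing down, gripper open.
Joint ranges: [-176.69, 176.69], [-43.24, 126.21], [12.49, 139.97], [-82, 262], [0, 151.66], [-163.58, 163.58]. Speed limits (degrees/s): [159.86, 159.86, 180, 180, 180, 180].

INTERFACE

Orientations are given as a 3x3 rotation matrix whose columns are the frame's x, y, z axes.
In Python, from rig import read_state, capture, camera_info, hand_in gives the robot as it stands.
- The arm moves only by the tool drive_tool, never from a script. Its argument "motion" is a list of rows, each a list of 2 entries, a list of its own where there are three numbers: the shift along the tool's x, y, z in mm, then the turn, a rotation vector about the tool's x, y, z in rad. A call has 1 to 5 rows; each row shifts and turns the commanded pose from where the row before left it, along the tool's axes as they then stand; what a row does not reach is not made up. A row lasts 1/10 s, in which the tool goes at most 50 mm and 8.59 degrees, less where a joint would pass 70% of its speed; a pose out of reach is approached as far as the arm can. A call is refused whole if a number of a shift passes 50 or a number of a turn 0.15, either way. A call with a gripper value outside its range is refused whole. "gripper" is the opening, from 0 (shut) to 1 (fully open), set as the call begins (left out, the last holds). The fingers move at their own pace and stop on an object; the grip force is fixed at half the most. Time passes only in rows, so rows that do not move let the fingers close. It gives the time, the measured TCP pose, the force, the opening and the grip force at its end, in the units of the state.
- read_state(): the state, without advancing time (a new reading comes with each control period).
- capture(name): name is "scene" or "side" or "wrist"; returns the picture (480x640x3 uint8, red, green, blue); there is no depth.
- camera_info(name): a dict with "fovy" (degrees; the focal length in pixels is half the picture's height over the tangent of half this angle, whatever the lens; pixels are square), "cx", "cy" (the principal point, pixels), "xyz" and "orientation" of the camera in the world; the wrist camera has in their place "T_tool_cam" (4x4, takes a point from camera to tool coordinates, whose origin is the TCP and whose axes are the flange's). Camera axes: x right, y down, z forward; pixel columns grow to the right and rows downward; lengths in m; the calibration is good to about 2 mm. A picture is of the moment at which its call begins: read the wrist's pose just before it. camera_info takes no time and is no camera call.
- hand_in(): hands the job in; it is judged then, once.
The state is a dict: "time_s": time; "joint_positions": joint angles; "qvel": joint speeds; "tau": joint torques, N m; "position": TCP position; "tcp_rot": TCP orientation; "force": force on the tool from outside, world axes, zero at the start; "moment": the same for the moment, N m; "opening": opening from 0.0 (shut) to 1.0 (fully open); "grasp_force": force on a finger pad.
Only numpy, scipy, OpenCV 4.12 (cv2) and the standard library are available. Lean on these libraries where they do the work, as an engineer would, in place of code of your own. Each camera call takes 0.05 s, during which the arm holds its last target. There are 200 camera calls.

TASK

Sort the three black nylon O-ring carriers: put the two slim plain ones into the open tin, then set the wide flanged one spigot-down into the bore of the chrome valve body and press it down against the sprung plunger until its flange sits hard on the rim all round. Press firmly but do not ram it, and leave the other things on the counter where they are. Finish while still holding it down: do not let go, so that the spring cannot lift it off the stop.

Things in the scene. Friction and masses are not known exactly. Their poses are not given: they have to be found in the camera images.
- wide_carrier: the one wide, flanged black nylon O-ring carrier (60 g), standing upright on its spigot. From the underside up: spigot 34 mm across and 22 mm long (its lowest 5 mm tapers to 26 mm), flange 54 mm across and 6 mm thick (22 to 28 mm above the underside), then a round hub 30 mm across and 30 mm high (28 to 58 mm) to grip it by. Origin at the centre of the underside, z up
- slim_carrier_a: slim plain black nylon O-ring carrier: an upright cylinder 26 mm across and 40 mm high (30 g) without flange, with two O-rings round it that stand out 0.4 mm; origin at the centre of its underside, z up. One of two alike; both belong in the tin
- slim_carrier_b: slim plain black nylon O-ring carrier: an upright cylinder 26 mm across and 40 mm high (30 g) without flange, with two O-rings round it that stand out 0.4 mm; origin at the centre of its underside, z up. One of two alike; both belong in the tin
- slim_carrier_a_mid (a point): middle of that slim carrier (20 mm above its underside)
- slim_carrier_b_mid (a point): middle of that slim carrier (20 mm above its underside)
- tin: open round tin canister without its lid, 120 mm across outside, 114 mm inside, 60 mm high, floor 3 mm thick (400 g, loose); origin at the centre of its underside, z up
- stand: round grey base plate 120 mm across and 14 mm thick, fixed to the counter, carrying the chrome valve body upright at its centre; origin at the centre of its underside
- valve: polished chrome valve body on the stand, 62 mm across and 46 mm high, fixed, with a short side port (reaching 47 mm from the axis along its x, its top 31 mm above the valve's origin) and an upward-facing bore 40 mm across; origin at the centre of its underside, 14 mm above the counter
- valve_mouth (a point): centre of the valve body's rim, on the bore's axis, 60 mm above the counter; the rim (40 mm inside, 62 mm outside diameter) is the hard stop for the wide carrier's flange
- plunger (a joint): the valve's sprung plunger, a brass disc 33 mm across in the bore; 0 at rest with its top 6 mm below the rim, grows as it is pressed straight down (m). Its spring pushes up with 4 N at 0, growing 0.5 N per mm. The wide carrier's spigot meets it 6 mm into the bore; the flange meets the rim at about 0.016 (12 N of spring); whatever is pushed beyond that goes into the rim. Let go, it springs back up
- tin_lid: the tin's steel screw lid with a knurled edge, 127 mm across, 16 mm high, lying flat (not part of the job; leave it alone)
- safety_pin: brass safety pin, 66 mm long and 6 mm thick, with a flat steel ring 33 mm across at its +x end, lying flat; origin at the middle of the pin (not part of the job; leave it alone)
- horn: red plastic horn nozzle standing on its wide mouth, 80 mm across at the foot, 26 mm at the top, 125 mm high (not part of the job; leave it alone)
- gauge: brass pressure gauge lying face up, 50 mm across, 22 mm high, with a stub of 18 mm along its -x (not part of the job; leave it alone)
- grease_jar: small clear jar with a white cap, 44 mm across, 50 mm high (not part of the job; leave it alone)
- spanner: steel spanner 170 mm long, lying flat along its x axis (not part of the job; leave it alone)
- brush: brush 160 mm long, lying flat along its x axis (not part of the job; leave it alone)
Things that resemble listed ones, but are neither listed nor needed, are in the scene too. Leave any turquoise or white look-alike of the slim_carrier_b alone. Leave any pink or purple look-alike of the wide_carrier alone.

How it is judged (in metres and radians):
On the way, in this order (a step that is already met when the one before it is completed fails the run):
1. both slim carriers lie in the tin (horizontal distance between each of slim_carrier_a_mid, slim_carrier_b_mid and tin below 0.05 m and z of slim_carrier_a_mid in the frame of tin between 0 and 0.052 m and linear speed of each of slim_carrier_a, slim_carrier_b below 0.03 m/s and z of slim_carrier_b_mid in the frame of tin between 0 and 0.052 m), for 0.2 s.
2. the wide carrier is pressed home against the plunger, flange on the rim (value of joint plunger above 0.0145 m and horizontal distance between wide_carrier and valve_mouth below 0.005 m and z of wide_carrier in the frame of valve_mouth below -0.0205 m and angle between wide_carrier's own z axis and vertical below 0.07 rad and contact force between wide_carrier and valve above 1 N and contact force between the fingers and wide_carrier above 3 N and linear speed of wide_carrier below 0.01 m/s), for 0.3 s.
At the end, for the whole second after the job is handed in: Fingers hold the wide carrier in the bore: upright (0.07 rad), within 5 mm of the axis, plunger down at least 14.5 mm, underside 20.5 mm below the rim, over 1 N on the rim, at rest. Both slim carriers at rest inside the tin (middles within 50 mm of its axis, 0 to 52 mm up) (all of step 1 and all of step 2); the arm keeps its last pose, push and grip.
It fails at once if the wide carrier is rammed onto the valve rim with more than 70 N (contact force between wide_carrier and valve above 70 N).
It fails at once if a thing that is not part of the job is moved by more than 30 mm (distance of any of tin_lid, safety_pin, horn, gauge, grease_jar, spanner, brush from where it was at the start of the episode above 0.03 m).
It also fails if it takes over 72 s, if anything falls off the work surface, if the arm or the gripper's body presses on something with over 40 N, if the wrist force passes 120 N, or if a joint passes its speed limit or range.

## Working session

There is one attempt and no reset: what is moved stays moved. The work goes in short steps, Python scripts to look and compute and a tool call to move; the robot and the scene stay as the last step left them, time stands still between calls to the robot, and variables do not carry over. Pictures are saved under pics/ and viewed, at most 10 in all, crops included, and the job is handed in when it is done.

Besides the shell and the picture viewer there is one more tool, called after "Call:" in YAML: its name, and indented under it one key for each argument. drive_tool: Moves the arm, as the interface text tells. Its arguments: {"type":"object","properties":{"motion":{"type":"array","items":{"type":"array"}},"gripper":{"type":"number"}},"required":["motion"]}

```bash
mkdir -p pics; ls; python3 - <<'E'
from rig import *
import cv2
for n in ("scene","side"):
    cv2.imwrite(f"pics/{n}0.png",capture(n)[:,:,::-1]); print(n,camera_info(n))
print(camera_info("wrist")); s=read_state(); print(s)
E
```

```text
pics
scene {'fovy': 48.35511073462971, 'cx': 322.455783392589, 'cy': 237.1369987399548, 'xyz': array([ 0.94301053, -0.6211681 ,  0.96642811]), 'orientation': array([[ 0.88094261,  0.36401546, -0.30237869],
       [ 0.47298596, -0.69753143,  0.53826962],
       [-0.01498018, -0.61720552, -0.78665936]])}
side {'fovy': 42.66550289564936, 'cx': 309.2370403144966, 'cy': 235.73734913202443, 'xyz': array([ 0.17302679, -0.86018897,  0.61834192]), 'orientation': array([[ 0.89808353, -0.22749542,  0.37641971],
       [-0.43967881, -0.44231207,  0.78169213],
       [-0.0113364 , -0.8675286 , -0.4972581 ]])}
{'fovy': 62.50221713907827, 'cx': 319.127703095699, 'cy': 241.95830011091476, 'T_tool_cam': array([[-9.13737206e-04, -9.65544613e-01, -2.60235979e-01,
         7.20869094e-02],
       [ 9.99998917e-01, -1.18257576e-03,  8.76486929e-04,
        -1.07680364e-04],
       [-1.15403599e-03, -2.60234896e-01,  9.65544648e-01,
        -1.61861104e-01],
       [ 0.00000000e+00,  0.00000000e+00,  0.00000000e+00,
         1.00000000e+00]])}
{'time_s': 0.1, 'joint_positions': array([ 6.29957136e+01,  3.02730566e+01,  8.21506153e+01, -8.50014326e-04,
        6.76884222e+01, -1.02274999e+01]), 'qvel': array([-0.00382285, -0.16446957, -0.20549073,  0.06605591,  0.01003413,
       -0.00825504]), 'tau': array([-5.42971175e-04, -4.40984738e+01, -1.77149552e+01,  6.34460896e-02,
        5.34635433e-02, -3.65231199e-05]), 'position': array([0.18007175, 0.59779874, 0.22166701]), 'tcp_rot': array([[-9.57438004e-01,  2.88637664e-01, -8.76094028e-04],
       [ 2.88638801e-01,  9.57436464e-01, -1.74934054e-03],
       [ 3.33878800e-04, -1.92775985e-03, -9.99998086e-01]]), 'force': array([ 0.30092459,  0.97469287, -0.6479962 ]), 'moment': array([ 0.02502062, -0.03935836, -0.04091694]), 'grasp_force': 0.0, 'opening': 0.998058388970266}
```

View pics/scene0.png

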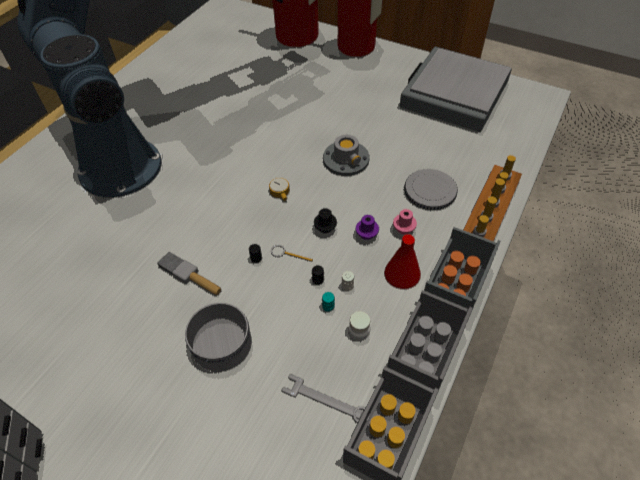

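View pics/side0.png

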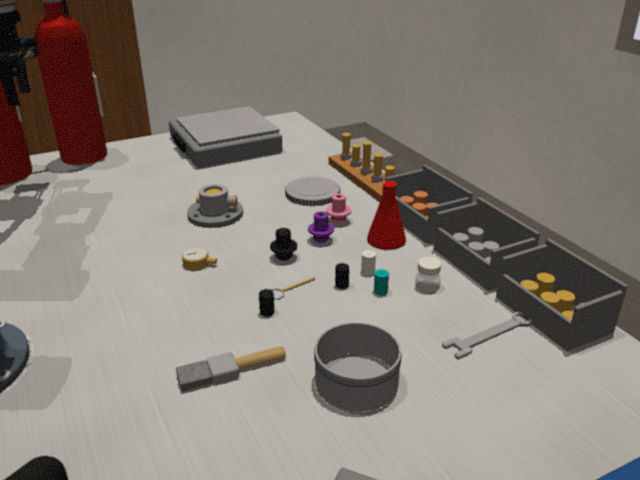

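The scene view shows black slim carriers at about (255,253) and (317,274), the wide black one at (325,221), the tin at (218,335) and the valve at (346,150). The white and turquoise look-alikes sit next to slim b, and purple and pink ones next to the wide carrier.

```bash
cat > h.py <<'E'
from rig import *
import numpy as np, cv2
def ray(info,R,t,uv,z):
    f=240/np.tan(np.radians(info['fovy']/2))
    d=R@np.array([(uv[0]-info['cx'])/f,(uv[1]-info['cy'])/f,1]); return t+d*(z-t[2])/d[2]
def px(name,uv,z,s=None):
    i=camera_info(name)
    if name!='wrist': return ray(i,i['orientation'],i['xyz'],uv,z)
    s=s or read_state(); T=i['T_tool_cam']; R=s['tcp_rot']
    return ray(i,R@T[:3,:3],s['position']+R@T[:3,3],uv,z)
def proj(p,s):
    i=camera_info('wrist'); T=i['T_tool_cam']; R=s['tcp_rot']
    c=(R@T[:3,:3]).T@(np.array(p)-s['position']-R@T[:3,3]); f=240/np.tan(np.radians(i['fovy']/2))
    return c[:2]/c[2]*f+[i['cx'],i['cy']]
def go(p):
    "shift in tool axes (mm) to world TCP p"
    s=read_state(); return np.round(s['tcp_rot'].T@(np.array(p)-s['position'])*1000,1)
def yaw(): # world angle (deg) of tool y axis
    y=read_state()['tcp_rot'][:,1]; return np.degrees(np.arctan2(y[1],y[0]))
E
python3 - <<'E'
from h import *
np.set_printoptions(precision=3,suppress=True)
for n,c,d,z in [('slimL',(255,246),(266.5,294),.04),('slimR',(318,267),(342.5,267),.04),('wide',(324,212),(284,232),.058),('tin',(218,322),(358,345),.06),('valve',(347,142),(213,190),.06),
 ('white',(348,275),(369,255),.04),('turq',(328,295),(381.5,274),.04),('purple',(368,218),(321,215),.058),('gauge',(279,185),(196,256),.022),('pin',(312,260),(314,279),.003),('ring',(278,251),(277,295),.003),('horn',(408,240),(390,184),.125),('brushtip',(219,291),(283,352),.015),('brushend',(160,260),(180,376),.015)]:
    print(n,px('scene',c,z)[:2],px('side',d,z)[:2])
E
```

```text
slimL [ 0.468 -0.077] [ 0.465 -0.09 ]
slimR [ 0.616 -0.062] [ 0.614 -0.075]
wide [0.563 0.065] [0.562 0.055]
tin [ 0.515 -0.277] [ 0.522 -0.288]
valve [0.506 0.294] [0.5   0.285]
white [ 0.682 -0.051] [ 0.676 -0.062]
turq [ 0.668 -0.114] [ 0.663 -0.125]
purple [0.658 0.095] [0.653 0.083]
gauge [0.41  0.118] [0.405 0.105]
pin [ 0.583 -0.029] [ 0.578 -0.037]
ring [ 0.503 -0.043] [ 0.499 -0.052]
horn [0.774 0.027] [0.768 0.022]
brushtip [ 0.452 -0.198] [ 0.442 -0.206]
brushend [ 0.29  -0.192] [ 0.291 -0.187]
```

Call:
drive_tool:
  motion:
    - [[0, 0, 0], [0, 0, -0.098]]
    - [[0, 0, 0], [0, 0, -0.098]]
    - [[0, 0, 0], [0, 0, -0.098]]
    - [[-22, -42, 0], [0, 0, 0]]
    - [[-22, -42, 0], [0, 0, 0]]
  gripper: 0.55

```text
time_s: 0.6
position: [0.2242, 0.5139, 0.2218]
tcp_rot: [[-1.0, -0.004, -0.0], [-0.004, 1.0, -0.001], [0.0, -0.001, -1.0]]
force: [1.4, -0.0, 0.2]
opening: 0.629
grasp_force: 0.0
```

Call:
drive_tool:
  motion:
    - [[-22, -42, 0], [0, 0, 0]]
    - [[-22, -42, 0], [0, 0, 0]]
    - [[-22, -42, 0], [0, 0, 0]]
    - [[-22, -42, 0], [0, 0, 0]]
    - [[-22, -42, 0], [0, 0, 0]]

```text
time_s: 1.1
position: [0.335, 0.3028, 0.2224]
tcp_rot: [[-1.0, -0.002, -0.0], [-0.002, 1.0, -0.0], [0.0, -0.0, -1.0]]
force: [0.5, 0.6, -0.2]
opening: 0.553
grasp_force: 0.0
```

Call:
drive_tool:
  motion:
    - [[-22, -42, 0], [0, 0, 0]]
    - [[-22, -42, 0], [0, 0, 0]]
    - [[-22, -42, 0], [0, 0, 0]]
    - [[-22, -42, 0], [0, 0, 0]]
    - [[-22, -42, 0], [0, 0, 0]]

```text
time_s: 1.6
position: [0.4453, 0.0929, 0.2225]
tcp_rot: [[-1.0, -0.001, -0.0], [-0.001, 1.0, 0.0], [0.0, 0.0, -1.0]]
force: [-0.0, 1.6, -0.3]
opening: 0.549
grasp_force: 0.0
```

Call:
drive_tool:
  motion:
    - [[-22, -42, 5], [0, 0, 0]]
    - [[-22, -42, 5], [0, 0, 0]]
    - [[-22, -42, 5], [0, 0, 0]]
    - [[-22, -42, 5], [0, 0, 0]]
    - [[0, 0, 0], [0, 0, 0]]

```text
time_s: 2.1
position: [0.5366, -0.0789, 0.2019]
tcp_rot: [[-1.0, 0.004, 0.004], [0.004, 1.0, -0.003], [-0.004, -0.003, -1.0]]
force: [0.4, 0.3, 0.4]
opening: 0.549
grasp_force: 0.0
```

```bash
python3 - <<'E'
from h import *
np.set_printoptions(precision=3,suppress=True)
s=read_state(); im=capture('wrist'); cv2.imwrite('pics/w1.png',im[:,:,::-1])
print(s['time_s'],s['position'],yaw(),s['opening'],s['joint_positions'])
for n,p in [('L',(.467,-.083,.04)),('R',(.615,-.068,.04)),('wide',(.562,.06,.058)),('tin',(.518,-.282,.06))]: print(n,proj(p,s))
E
```

```text
2.1 [ 0.537 -0.079  0.202] 89.81882903963192 0.5494444483872758 [ -20.127   25.318   95.44    -0.1     58.996 -109.836]
L [313.507 137.708]
R [331.838 309.648]
wide [490.869 258.373]
tin [ 57.864 207.104]
```

View pics/w1.png

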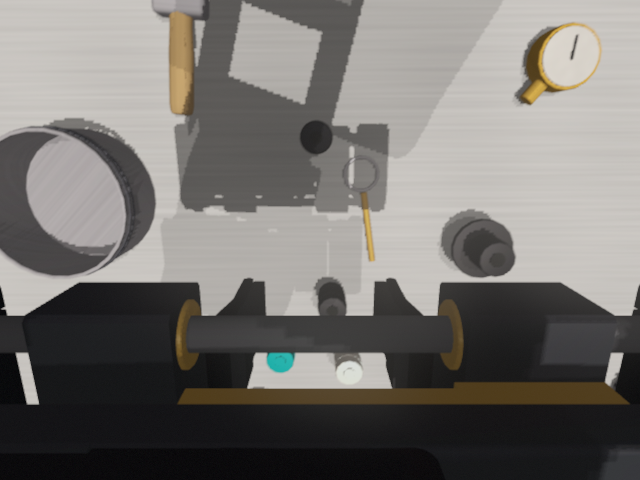

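Slim L is at (316,137) and slim R's top is at (332,309), both close to the predictions. The wide hub top is at (497,260), about 4 mm further in +y than estimated, and the tin rim centre is near (57,202).

Call:
drive_tool:
  motion:
    - [[35, -1.5, 20], [0, 0, 0]]
    - [[35, -1.5, 20], [0, 0, 0]]
    - [[0, 0, 45], [0, 0, 0]]
    - [[0, 0, 45], [0, 0, 0]]
    - [[0, 0, 30], [0, 0, 0]]

```text
time_s: 2.65
position: [0.4612, -0.0746, 0.0409]
tcp_rot: [[-1.0, -0.002, -0.003], [-0.002, 1.0, 0.001], [0.003, 0.001, -1.0]]
force: [0.7, 0.2, 0.6]
opening: 0.551
grasp_force: 0.0
```

Call:
drive_tool:
  motion:
    - [[0, 0, 15], [0, 0, 0]]
    - [[0, 0, 15], [0, 0, 0]]
    - [[0, 0, 0], [0, 0, 0]]
    - [[0, 0, 0], [0, 0, 0]]

```text
time_s: 3.05
position: [0.4626, -0.0753, 0.0127]
tcp_rot: [[-1.0, -0.002, -0.001], [-0.002, 1.0, 0.001], [0.001, 0.001, -1.0]]
force: [-1.3, 0.8, 0.7]
opening: 0.55
grasp_force: 0.0
```

Call:
drive_tool:
  motion:
    - [[0, 0, 0], [0, 0, 0]]
    - [[0, 0, 0], [0, 0, 0]]
    - [[0, 0, 0], [0, 0, 0]]
    - [[0, 0, 0], [0, 0, 0]]
    - [[0, 0, 0], [0, 0, 0]]
  gripper: 0

```text
time_s: 3.55
position: [0.4636, -0.0765, 0.0132]
tcp_rot: [[-1.0, -0.001, 0.001], [-0.001, 1.0, -0.001], [-0.001, -0.001, -1.0]]
force: [0.4, 0.8, 5.6]
opening: 0.288
grasp_force: 30.0
```

Call:
drive_tool:
  motion:
    - [[0, 0, -30], [0, 0, 0]]
    - [[0, 0, -40], [0, 0, 0]]
    - [[0, -10, -35], [0, 0, 0]]
    - [[-6, -40, 0], [0, 0, 0]]
    - [[-6, -45, 0], [0, 0, 0]]

```text
time_s: 4.05
position: [0.4756, -0.1712, 0.1191]
tcp_rot: [[-1.0, -0.004, 0.002], [-0.004, 1.0, -0.001], [-0.002, -0.001, -1.0]]
force: [0.6, -0.6, -0.5]
opening: 0.292
grasp_force: 30.0
```

Call:
drive_tool:
  motion:
    - [[-6, -45, 0], [0, 0, 0]]
    - [[-6, -40, 0], [0, 0, 0]]
    - [[-5, -25, 0], [0, 0, 0]]
    - [[0, 0, 0], [0, 0, 0]]
    - [[0, 0, 0], [0, 0, 0]]

```text
time_s: 4.55
position: [0.4915, -0.2808, 0.117]
tcp_rot: [[-1.0, 0.0, -0.002], [0.0, 1.0, 0.002], [0.002, 0.002, -1.0]]
force: [-0.8, 0.3, -1.3]
opening: 0.289
grasp_force: 30.0
```

```bash
python3 - <<'E'
from h import *
np.set_printoptions(precision=3,suppress=True)
s=read_state(); im=capture('wrist'); cv2.imwrite('pics/w2.png',im[:,:,::-1])
print(s['time_s'],s['position'],s['opening'],s['grasp_force'],go((.493,-.282,.022)))
print(proj((.518,-.282,.06),s),proj((.518-.06,-.282,.06),s),proj((.518,-.222,.06),s),proj((.518,-.342,.06),s))
E
```

```text
4.55 [ 0.491 -0.281  0.117] 0.2885368115828367 29.999977662228048 [-1.9 -2.5 94.9]
[316.398 305.815] [316.084 206.774] [416.488 305.591] [216.183 306.039]
```

View pics/w2.png

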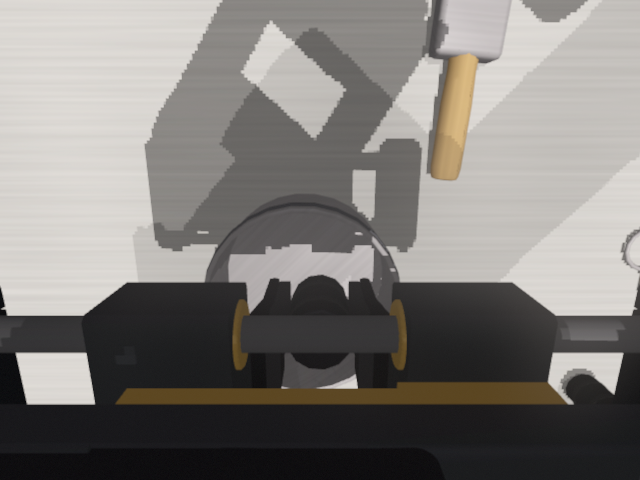

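The tin rim's top is at row 197 and its sides at columns 205 and 399. That puts its centre near (0.512, -0.290). I'll place the first carrier on the near side.

Call:
drive_tool:
  motion:
    - [[3, -9, 25], [0, 0, 0]]
    - [[0, 0, 35], [0, 0, 0]]
    - [[0, 0, 25], [0, 0, 0]]
    - [[0, 0, 10], [0, 0, 0]]
    - [[0, 0, 0], [0, 0, 0]]

```text
time_s: 5.1
position: [0.4884, -0.2881, 0.0213]
tcp_rot: [[-1.0, -0.003, -0.003], [-0.003, 1.0, 0.003], [0.003, 0.003, -1.0]]
force: [-0.3, 0.2, -0.4]
opening: 0.291
grasp_force: 30.0
```

Call:
drive_tool:
  motion:
    - [[0, 0, 0], [0, 0, 0]]
    - [[0, 0, 0], [0, 0, 0]]
    - [[0, 0, 0], [0, 0, 0]]
    - [[0, 0, 0], [0, 0, 0]]
    - [[0, 0, 0], [0, 0, 0]]
  gripper: 0.55

```text
time_s: 5.6
position: [0.4897, -0.2905, 0.0232]
tcp_rot: [[-1.0, -0.001, 0.001], [-0.001, 1.0, -0.001], [-0.001, -0.001, -1.0]]
force: [-0.2, 0.4, -0.5]
opening: 0.542
grasp_force: 0.0
```

Call:
drive_tool:
  motion:
    - [[0, 0, -40], [0, 0, 0]]
    - [[0, 0, -40], [0, 0, 0]]
    - [[-8, 10, -30], [0, 0, 0]]
    - [[-23, 42, 0], [0, 0, 0]]
    - [[-23, 42, 0], [0, 0, 0]]

```text
time_s: 6.1
position: [0.5445, -0.1968, 0.1345]
tcp_rot: [[-1.0, 0.002, 0.004], [0.002, 1.0, -0.002], [-0.004, -0.002, -1.0]]
force: [0.3, -0.5, 0.6]
opening: 0.552
grasp_force: 0.0
```

Call:
drive_tool:
  motion:
    - [[-23, 42, 0], [0, 0, 0]]
    - [[-23, 42, 0], [0, 0, 0]]
    - [[-23, 42, 0], [0, 0, 0]]
    - [[-2, 2, 0], [0, 0, 0]]
    - [[0, 0, 0], [0, 0, 0]]

```text
time_s: 6.6
position: [0.6144, -0.0668, 0.1325]
tcp_rot: [[-1.0, -0.004, -0.0], [-0.004, 1.0, -0.0], [0.0, -0.0, -1.0]]
force: [-0.8, -1.1, -0.8]
opening: 0.549
grasp_force: 0.0
```

```bash
python3 - <<'E'
from h import *
np.set_printoptions(precision=3,suppress=True)
s=read_state(); im=capture('wrist'); cv2.imwrite('pics/w3.png',im[:,:,::-1])
print(s['time_s'],s['position'],s['opening'],go((.615,-.068,.012)))
print(proj((.615,-.068,.04),s),proj((.564,.064,.058),s))
E
```

```text
6.6 [ 0.614 -0.067  0.133] 0.5486752569154442 [ -1.3   0.1 120.5]
[316.71 247.76] [539.751 173.947]
```

View pics/w3.png

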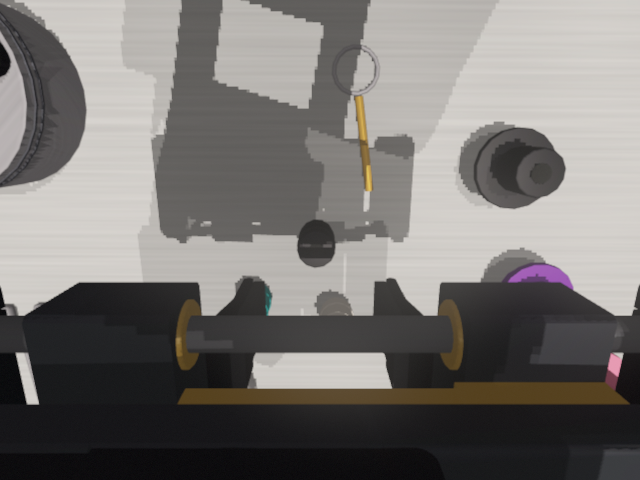

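Slim R (316,244) and the wide hub (540,173) match their estimates, so I'll descend and grasp.

Call:
drive_tool:
  motion:
    - [[0, 0, 45], [0, 0, 0]]
    - [[0, 0, 40], [0, 0, 0]]
    - [[0, 0, 25], [0, 0, 0]]
    - [[0, 0, 10], [0, 0, 0]]
    - [[0, 0, 0], [0, 0, 0]]

```text
time_s: 7.15
position: [0.6127, -0.0694, 0.0113]
tcp_rot: [[-1.0, 0.001, -0.003], [0.001, 1.0, 0.001], [0.003, 0.001, -1.0]]
force: [-0.6, -0.2, 0.4]
opening: 0.552
grasp_force: 0.0
```

Call:
drive_tool:
  motion:
    - [[0, 0, 0], [0, 0, 0]]
    - [[0, 0, 0], [0, 0, 0]]
    - [[0, 0, 0], [0, 0, 0]]
    - [[0, 0, 0], [0, 0, 0]]
    - [[0, 0, 0], [0, 0, 0]]
  gripper: 0

```text
time_s: 7.65
position: [0.615, -0.0683, 0.0138]
tcp_rot: [[-1.0, -0.002, 0.002], [-0.002, 1.0, -0.001], [-0.002, -0.001, -1.0]]
force: [-1.3, 0.3, 5.9]
opening: 0.288
grasp_force: 30.0
```

Call:
drive_tool:
  motion:
    - [[0, 0, -30], [0, 0, 0]]
    - [[0, 0, -40], [0, 0, 0]]
    - [[4, -10, -35], [0, 0, 0]]
    - [[18, -45, 0], [0, 0, 0]]
    - [[18, -45, 0], [0, 0, 0]]

```text
time_s: 8.15
position: [0.5752, -0.1684, 0.1194]
tcp_rot: [[-1.0, -0.005, 0.004], [-0.005, 1.0, -0.002], [-0.004, -0.002, -1.0]]
force: [0.9, -0.9, -0.8]
opening: 0.291
grasp_force: 30.0
```

Call:
drive_tool:
  motion:
    - [[18, -45, 0], [0, 0, 0]]
    - [[18, -45, 0], [0, 0, 0]]
    - [[6, -33, 0], [0, 0, 0]]
    - [[0, 0, 0], [0, 0, 0]]
    - [[0, 0, 0], [0, 0, 0]]

```text
time_s: 8.65
position: [0.5319, -0.2916, 0.1174]
tcp_rot: [[-1.0, 0.001, -0.0], [0.001, 1.0, 0.001], [0.0, 0.001, -1.0]]
force: [0.3, 0.3, -0.8]
opening: 0.291
grasp_force: 30.0
```

Call:
drive_tool:
  motion:
    - [[-6, 1, 25], [0, 0, 0]]
    - [[0, 0, 35], [0, 0, 0]]
    - [[0, 0, 24], [0, 0, 0]]
    - [[0, 0, 10], [0, 0, 0]]
    - [[0, 0, 0], [0, 0, 0]]

```text
time_s: 9.15
position: [0.5378, -0.2879, 0.0221]
tcp_rot: [[-1.0, -0.003, -0.003], [-0.003, 1.0, 0.003], [0.003, 0.003, -1.0]]
force: [0.6, -0.2, -0.4]
opening: 0.292
grasp_force: 30.0
```

Call:
drive_tool:
  motion:
    - [[0, 0, 0], [0, 0, 0]]
    - [[0, 0, 0], [0, 0, 0]]
    - [[0, 0, 0], [0, 0, 0]]
    - [[0, 0, 0], [0, 0, 0]]
    - [[0, 0, 0], [0, 0, 0]]
  gripper: 0.55

```text
time_s: 9.65
position: [0.5387, -0.2905, 0.0242]
tcp_rot: [[-1.0, -0.001, 0.001], [-0.001, 1.0, -0.001], [-0.001, -0.001, -1.0]]
force: [-0.2, 0.1, -0.8]
opening: 0.541
grasp_force: 0.0
```

Call:
drive_tool:
  motion:
    - [[0, 0, -40], [0, 0, 0]]
    - [[0, 0, -40], [0, 0, 0]]
    - [[0, 10, -30], [0, 0, 0]]
    - [[-3, 45, 0], [0, 0, 0]]
    - [[-3, 45, 0], [0, 0, 0]]

```text
time_s: 10.15
position: [0.5452, -0.1907, 0.1354]
tcp_rot: [[-1.0, 0.002, 0.004], [0.002, 1.0, -0.002], [-0.004, -0.002, -1.0]]
force: [0.4, -0.2, -0.5]
opening: 0.546
grasp_force: 0.0
```

Call:
drive_tool:
  motion:
    - [[-3, 45, 0], [0, 0, 0]]
    - [[-3, 45, 0], [0, 0, 0]]
    - [[-3, 45, 0], [0, 0, 0]]
    - [[-3, 45, 0], [0, 0, 0]]
    - [[-3, 45, 0], [0, 0, 0]]

```text
time_s: 10.65
position: [0.559, 0.0365, 0.1338]
tcp_rot: [[-1.0, -0.001, 0.0], [-0.001, 1.0, -0.0], [-0.0, -0.0, -1.0]]
force: [1.5, -1.0, 1.0]
opening: 0.546
grasp_force: 0.0
```

Call:
drive_tool:
  motion:
    - [[-5, 30, 0], [0, 0, 0]]
    - [[0, 0, 0], [0, 0, 0]]
    - [[0, 0, 0], [0, 0, 0]]

```text
time_s: 10.95
position: [0.5639, 0.0653, 0.1337]
tcp_rot: [[-1.0, -0.003, 0.0], [-0.003, 1.0, -0.0], [-0.0, -0.0, -1.0]]
force: [-0.2, -0.8, 0.2]
opening: 0.552
grasp_force: 0.0
```

```bash
python3 - <<'E'
from h import *
np.set_printoptions(precision=3,suppress=True)
s=read_state(); im=capture('wrist')
sc=capture('scene')
a=np.hstack([cv2.resize(im,(480,360)),cv2.resize(sc[280:400,160:280],(320,320))[:,:].copy()[:320] if 0 else cv2.copyMakeBorder(cv2.resize(sc[280:400,160:267],(320,360)),0,0,0,0,0)])
cv2.imwrite('pics/w4.png',a[:,:,::-1])
print(s['time_s'],s['position'],s['opening'],go((.564,.064,.034)))
print(proj((.564,.064,.058),s),proj((.564,.064,.028),s))
E
```

```text
10.95 [0.564 0.065 0.134] 0.5523392607555394 [-0.1  0.2 99.6]
[316.449 254.325] [316.706 241.869]
```

View pics/w4.png

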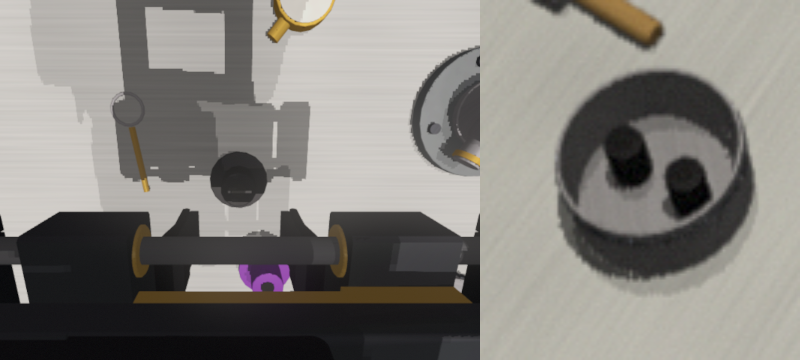

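Both slim carriers are standing in the tin. The wide carrier's flange (318,239 full-scale) is centred between the fingers, so I'll grasp the hub.

Call:
drive_tool:
  motion:
    - [[1, -1, 40], [0, 0, 0]]
    - [[0, 0, 35], [0, 0, 0]]
    - [[0, 0, 18], [0, 0, 0]]
    - [[0, 0, 9], [0, 0, 0]]
    - [[0, 0, 0], [0, 0, 0]]

```text
time_s: 11.55
position: [0.5624, 0.0626, 0.0305]
tcp_rot: [[-1.0, 0.001, -0.002], [0.001, 1.0, 0.0], [0.002, 0.0, -1.0]]
force: [0.3, -0.9, -0.2]
opening: 0.549
grasp_force: 0.0
```

Call:
drive_tool:
  motion:
    - [[0, 0, 0], [0, 0, 0]]
    - [[0, 0, 0], [0, 0, 0]]
    - [[0, 0, 0], [0, 0, 0]]
    - [[0, 0, 0], [0, 0, 0]]
    - [[0, 0, 0], [0, 0, 0]]
  gripper: 0

```text
time_s: 12.05
position: [0.5639, 0.0638, 0.0326]
tcp_rot: [[-1.0, -0.002, 0.002], [-0.002, 1.0, -0.0], [-0.002, -0.0, -1.0]]
force: [-0.3, 0.3, 6.1]
opening: 0.333
grasp_force: 29.9
```

Call:
drive_tool:
  motion:
    - [[0, 0, -30], [0, 0, 0]]
    - [[0, 0, -40], [0, 0, 0]]
    - [[0, 10, -40], [0, 0, 0]]
    - [[0, 43, 0], [0, 0, 0]]
    - [[0, 43, 0], [0, 0, 0]]

```text
time_s: 12.55
position: [0.564, 0.1603, 0.1436]
tcp_rot: [[-1.0, 0.002, 0.004], [0.002, 1.0, 0.0], [-0.004, 0.0, -1.0]]
force: [0.0, 0.4, -0.1]
opening: 0.338
grasp_force: 29.9
```

Call:
drive_tool:
  motion:
    - [[-2, 43, 0], [0, 0, 0]]
    - [[-2, 43, 0], [0, 0, 0]]
    - [[-2, 43, 0], [0, 0, 0]]
    - [[0, 0, 0], [0, 0, 0]]
    - [[0, 0, 0], [0, 0, 0]]

```text
time_s: 13.05
position: [0.5678, 0.2898, 0.1411]
tcp_rot: [[-1.0, -0.004, -0.001], [-0.004, 1.0, -0.001], [0.001, -0.001, -1.0]]
force: [0.3, -0.0, 0.4]
opening: 0.337
grasp_force: 30.0
```

```bash
python3 - <<'E'
from h import *
np.set_printoptions(precision=3,suppress=True)
s=read_state(); im=capture('wrist')
cv2.imwrite('pics/w5.png',im[:,:,::-1])
print(s['time_s'],s['position'],s['opening'],s['grasp_force'],s['force'])
print(proj((.503,.29,.06),s),proj((.503,.321,.06),s))
E
```

```text
13.05 [0.568 0.29  0.141] 0.3365725526371483 29.953099619597197 [ 0.253 -0.03   0.38 ]
[319.243 147.894] [371.065 148.056]
```

View pics/w5.png

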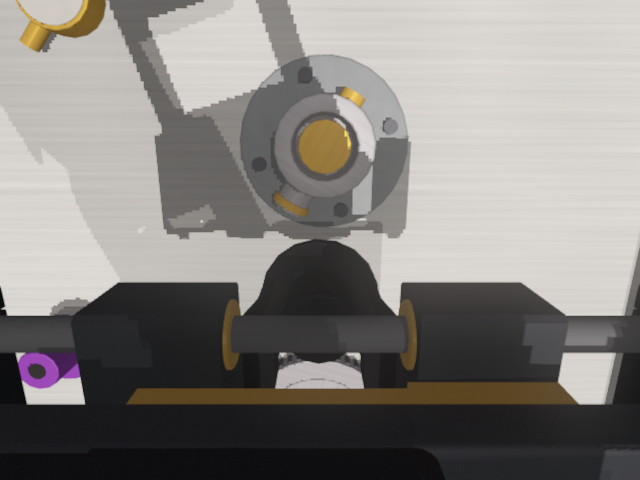

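The valve rim centre is at about (325,145), and the flange's near edge is at row 240, col 321. I'll compute the offsets from these.

```bash
python3 - <<'E'
from h import *
np.set_printoptions(precision=4,suppress=True)
s=read_state(); p=s['position']; print(p)
v=px('wrist',(325,144.7),.06,s); print(v, 'flange edge exp',proj(p+[-.027,0,-.0046],s),proj(p+[-.027,0,-.0106],s),proj(p+[0,0.027,-.0106],s))
print(go((v[0],v[1],.143)))
E
```

```text
[0.568  0.2886 0.1411]
[0.5012 0.2924 0.06  ] flange edge exp [318.442  242.2731] [318.4641 238.8117] [376.0423 294.6612]
[66.7  3.9 -1.8]
```

Call:
drive_tool:
  motion:
    - [[22, 1, 0], [0, 0, 0]]
    - [[23, 2, 0], [0, 0, 0]]
    - [[22, 1, 0], [0, 0, 0]]
    - [[0, 0, 20], [0, 0, 0]]
    - [[0, 0, 20], [0, 0, 0]]

```text
time_s: 13.6
position: [0.5016, 0.2912, 0.102]
tcp_rot: [[-1.0, 0.001, 0.001], [0.001, 1.0, 0.0], [-0.001, 0.0, -1.0]]
force: [0.1, -0.1, 0.8]
opening: 0.339
grasp_force: 30.0
```

Call:
drive_tool:
  motion:
    - [[0, 0, 0], [0, 0, 0]]
    - [[0, 0, 0], [0, 0, 0]]
    - [[0, 0, 0], [0, 0, 0]]
    - [[0, 0, 0], [0, 0, 0]]

```text
time_s: 14.0
position: [0.5026, 0.2926, 0.1026]
tcp_rot: [[-1.0, -0.001, 0.002], [-0.001, 1.0, 0.001], [-0.002, 0.001, -1.0]]
force: [-1.1, 0.2, 0.1]
opening: 0.339
grasp_force: 30.0
```

```bash
python3 - <<'E'
from h import *
np.set_printoptions(precision=4,suppress=True)
s=read_state(); print(s['time_s'],s['position'],s['force'],go((.5012,.2924,.0706)))
im=capture('wrist'); sd=capture('side')[150:240,160:270]
cv2.imwrite('pics/w6.png',np.hstack([cv2.resize(im[60:420,120:520],(400,360)),cv2.resize(sd,(400,360))])[:,:,::-1])
v=[.5012,.2924,.06]
E
```

```text
14.0 [0.5026 0.2926 0.1026] [-1.0833  0.1603  0.0648] [ 1.5 -0.3 31.9]
```

View pics/w6.png

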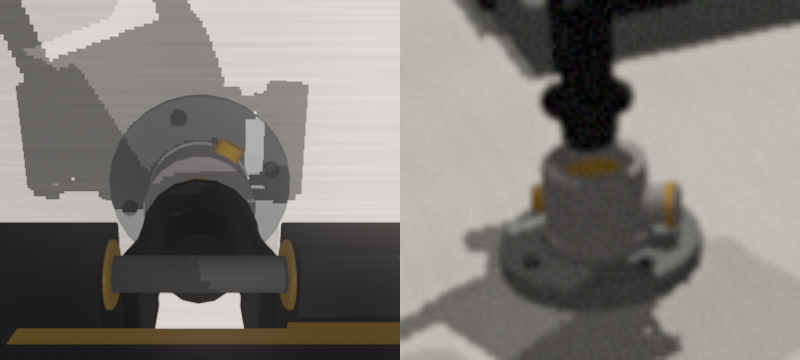

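The carrier sits over the bore in both views. I'll lower it gently and watch the forces.

Call:
drive_tool:
  motion:
    - [[1, 0, 5], [0, 0, 0]]
    - [[0, 0, 5], [0, 0, 0]]
    - [[0, 0, 3], [0, 0, 0]]
    - [[0, 0, 2], [0, 0, 0]]
    - [[0, 0, 0], [0, 0, 0]]

```text
time_s: 14.6
position: [0.5005, 0.2928, 0.0864]
tcp_rot: [[-1.0, -0.001, -0.001], [-0.001, 1.0, -0.0], [0.001, -0.0, -1.0]]
force: [-1.5, -0.6, 4.1]
opening: 0.338
grasp_force: 29.9
```

Call:
drive_tool:
  motion:
    - [[0, 0, 2], [0, 0, 0]]
    - [[0, 0, 2], [0, 0, 0]]
    - [[0, 0, 2], [0, 0, 0]]
    - [[0, 0, 0], [0, 0, 0]]

```text
time_s: 15.0
position: [0.5007, 0.2928, 0.081]
tcp_rot: [[-1.0, -0.001, 0.0], [-0.001, 1.0, 0.0], [-0.0, 0.0, -1.0]]
force: [-1.0, -0.5, 5.7]
opening: 0.334
grasp_force: 29.9
```

Call:
drive_tool:
  motion:
    - [[0, 0, 2], [0, 0, 0]]
    - [[0, 0, 2], [0, 0, 0]]
    - [[0, 0, 2], [0, 0, 0]]
    - [[0, 0, 1], [0, 0, 0]]
    - [[0, 0, 0], [0, 0, 0]]

```text
time_s: 15.5
position: [0.5008, 0.2928, 0.0747]
tcp_rot: [[-1.0, -0.001, 0.0], [-0.001, 1.0, 0.0], [-0.0, 0.0, -1.0]]
force: [-1.8, -0.7, 8.7]
opening: 0.333
grasp_force: 29.9
```

Call:
drive_tool:
  motion:
    - [[0, 0, 1], [0, 0, 0]]
    - [[0, 0, 1], [0, 0, 0]]
    - [[0, 0, 0.5], [0, 0, 0]]
    - [[0, 0, 0], [0, 0, 0]]

```text
time_s: 15.9
position: [0.5008, 0.2928, 0.0725]
tcp_rot: [[-1.0, -0.001, 0.001], [-0.001, 1.0, 0.0], [-0.001, 0.0, -1.0]]
force: [-2.1, -0.7, 11.3]
opening: 0.338
grasp_force: 29.9
```

Call:
drive_tool:
  motion:
    - [[0, 0, 1], [0, 0, 0]]
    - [[0, 0, 0.5], [0, 0, 0]]
    - [[0, 0, 0.5], [0, 0, 0]]
    - [[0, 0, 0], [0, 0, 0]]
    - [[0, 0, 0], [0, 0, 0]]

```text
time_s: 16.4
position: [0.5009, 0.2928, 0.0708]
tcp_rot: [[-1.0, -0.001, 0.001], [-0.001, 1.0, 0.0], [-0.001, 0.0, -1.0]]
force: [-3.8, -1.3, 12.3]
opening: 0.341
grasp_force: 29.9
```

Call:
drive_tool:
  motion:
    - [[0, 0, 0.5], [0, 0, 0]]
    - [[0, 0, 0.5], [0, 0, 0]]
    - [[0, 0, 0], [0, 0, 0]]
    - [[0, 0, 0], [0, 0, 0]]

```text
time_s: 16.8
position: [0.5008, 0.2929, 0.0707]
tcp_rot: [[-1.0, -0.002, 0.001], [-0.002, 1.0, 0.0], [-0.001, 0.0, -1.0]]
force: [-4.5, -2.1, 18.4]
opening: 0.339
grasp_force: 29.9
```

Call:
drive_tool:
  motion:
    - [[0, 0, 0.5], [0, 0, 0]]
    - [[0, 0, 0.3], [0, 0, 0]]
    - [[0, 0, 0], [0, 0, 0]]
    - [[0, 0, 0], [0, 0, 0]]
    - [[0, 0, 0], [0, 0, 0]]

```text
time_s: 17.3
position: [0.5008, 0.2929, 0.0706]
tcp_rot: [[-1.0, -0.002, 0.001], [-0.002, 1.0, 0.0], [-0.001, 0.0, -1.0]]
force: [-5.9, -2.0, 22.6]
opening: 0.336
grasp_force: 29.9
```

Call:
drive_tool:
  motion:
    - [[0, 0, 0], [0, 0, 0]]
    - [[0, 0, 0], [0, 0, 0]]
    - [[0, 0, 0], [0, 0, 0]]
    - [[0, 0, 0], [0, 0, 0]]
    - [[0, 0, 0], [0, 0, 0]]

```text
time_s: 17.8
position: [0.5008, 0.2929, 0.0706]
tcp_rot: [[-1.0, -0.002, 0.001], [-0.002, 1.0, 0.0], [-0.001, 0.0, -1.0]]
force: [-5.2, -1.7, 23.2]
opening: 0.337
grasp_force: 29.9
```

```bash
python3 - <<'E'
from h import *
sd=capture('side')[150:240,160:270]; sc=capture('scene')[100:190,290:400]
cv2.imwrite('pics/w7.png',np.hstack([cv2.resize(sd,(400,360)),cv2.resize(sc,(400,360))])[:,:,::-1])
E
```

```text
(no output)
```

View pics/w7.png

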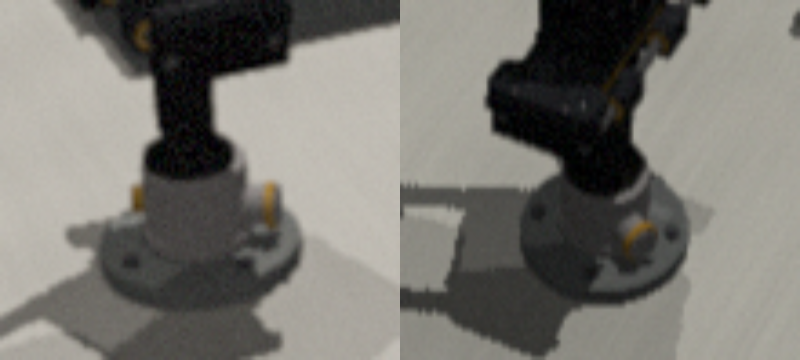

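The flange sits flush on the rim in both views. The push is steady at 23 N, about 11 N of it on the rim, so I'll hand in while still holding.

```bash
python3 -c "
from rig import *
print(hand_in())"
```

```text
the job is handed in; nothing more can be done
None
```

I handed the job in with both slim carriers standing in the tin and the wide carrier still gripped and pressed flange-on-rim in the valve at a steady 23 N; the judge's verdict was not shown.

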